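# Pack the last two capsule bottles into the divided crate

## Task

Two capsule bottles are still out on the bench, one standing and one fallen over: put both into the two empty cells of the blue divided crate, one per cell, each standing upright with its cap up. The floors of the empty cells are not level with each other, so lower each bottle gently until you feel it rest on its floor before you let go; do not drop, throw or ram it. Leave the bottles already packed and the other things on the bench where they are.

Things in the scene. Friction and masses are not known exactly. Their poses are not given: they have to be found in the camera images.
- bottle_standing: Closed white plastic bottle, green label band, blue screw cap: body 44 mm in diameter and 74 mm tall, cap 36 mm in diameter, 96 mm tall in all, 80 to 170 g. Origin at the centre of its underside, z axis towards the cap. It starts standing on the bench.
- bottle_fallen: Closed white plastic bottle, green label band, blue screw cap: body 44 mm in diameter and 74 mm tall, cap 36 mm in diameter, 96 mm tall in all, 80 to 170 g. Origin at the centre of its underside, z axis towards the cap. It starts lying on the bench (axis 22 mm up), cap pointing roughly to the robot's left (+y); it can roll.
- bottle_standing_cap (a point): Centre of the top of the standing bottle's cap.
- bottle_fallen_cap (a point): Centre of the top of the fallen bottle's cap.
- crate: Blue crate fixed to the bench, 142 x 142 mm, 36 mm tall: 2 x 2 square cells, 52 mm wide inside, centres 70 mm apart, 18 mm dividers. Origin at the centre of its underside, on the bench; x points from the empty pair of cells (robot's right) to the packed pair (robot's left), y towards the pair of cells nearer the robot, z up. Neighbouring bottles stand 26 mm apart.
- cell_near (a point): Centre of the mouth of the empty cell nearer to the robot, level with the wall tops, 36 mm above the bench. Its grey floor plate is held stiffly at an unreported height, different each time and in each cell: its top is 12 to 29 mm above the bench; find it by touch.
- cell_far (a point): Centre of the mouth of the empty cell farther from the robot, level with the wall tops, 36 mm above the bench. Its grey floor plate is held stiffly at an unreported height, different each time and in each cell: its top is 12 to 29 mm above the bench; find it by touch.
- packed_near: A bottle of the same kind already standing in the crate's packed cell nearer to the robot. Origin at the centre of its underside, z up. Leave it alone.
- packed_far: A bottle of the same kind already standing in the crate's packed cell farther from the robot. Origin at the centre of its underside, z up. Leave it alone.
- brush: Brush with a wooden handle lying on the bench. Leave it alone.
- scoop: Steel spoon-shaped scoop lying on the bench. Leave it alone.
- amber_jar: Amber glass jar with a black lid, 60 mm in diameter and 80 mm tall, standing on the bench. Leave it alone.
- steel_cup: Open steel cup, 70 mm in diameter and 75 mm tall, standing on the bench. Leave it alone.
Mind the look-alikes: they are no part of the job. Leave any red look-alike of the bottle_standing alone.

How it is judged (in metres and radians):
At the end, for the whole second after the job is handed in: Both bottles stand upright (within 0.1 rad), cap up, released and at rest, one in each of the two empty cells: underside within 9 mm of the cell's centre horizontally and down inside the walls (5 to 32 mm above the crate's underside); the packed bottles still stand upright in their cells ((horizontal distance between bottle_standing and cell_near below 0.009 m or horizontal distance between bottle_standing and cell_far below 0.009 m) and angle between each of bottle_standing, bottle_fallen, packed_near, packed_far's own z axis and vertical below 0.1 rad and z of bottle_standing in the frame of crate between 0.005 and 0.032 m and linear speed of each of bottle_standing, bottle_fallen below 0.02 m/s and contact force between the fingers and bottle_standing below 0.05 N and z of each of bottle_standing_cap, bottle_fallen_cap in the frame of crate above 0.09 m and (horizontal distance between bottle_fallen and cell_near below 0.009 m or horizontal distance between bottle_fallen and cell_far below 0.009 m) and z of bottle_fallen in the frame of crate between 0.005 and 0.032 m and contact force between the fingers and bottle_fallen below 0.05 N and distance of each of packed_near, packed_far from where it was at the start of the episode below 0.02 m); the robot touches nothing.
It fails at once if a bottle is dropped, thrown or knocked away: it moves faster than 0.35 m/s (a fall of about 6 mm) with no finger touching it ((contact force between the fingers and bottle_standing below 0.01 N and linear speed of bottle_standing above 0.35 m/s) or (contact force between the fingers and bottle_fallen below 0.01 N and linear speed of bottle_fallen above 0.35 m/s)).
It fails at once if a bottle is rammed into the crate with more than 50 N (contact force between any of bottle_standing, bottle_fallen and crate above 50 N).
It fails at once if a packed bottle is moved more than 20 mm or tipped more than 0.3 rad (distance of any of packed_near, packed_far from where it was at the start of the episode above 0.02 m or angle between any of packed_near, packed_far's own z axis and vertical above 0.3 rad).
It fails at once if the brush, scoop, jar or cup is moved more than 30 mm (distance of any of brush, scoop, amber_jar, steel_cup from where it was at the start of the episode above 0.03 m).
It also fails if it takes over 72 s, if anything falls off the work surface, if the arm or the gripper's body presses on something with over 40 N, if the wrist force passes 120 N, or if a joint passes its speed limit or range.

## Robot

A 6-joint arm with a two-finger parallel gripper is mounted at the origin on the work surface. World frame = base frame: x ahead of the robot, y to its left, z up, the work surface at z = 0. Lengths are in mm, angles in rad, forces in N, time in s.
With the tool pointing down it reaches from about 400 to 825 mm from the base axis. Payload 7 kg.
Tool frame: the origin (TCP) lies at the very end of the fingers, on their centre line; the grasp point (between the pads) lies 19 mm behind it; z points along the fingers, y is the line along which they close (so a half turn about z gives the same grasp; the last joint's range is limited). The gripper opens to 88 mm and grips with 3 to 60 N. Pads are 19 mm wide; open, the fingers measure 130 mm over their backs; the gripper's body (78 mm by 193 mm) begins 47 mm behind the grasp point.
Start: joints at [0.288, 0.359, 0.012, 0, -1.224, -0.288], TCP at [674.978, -0.019, 226.561] pointing down, gripper open.
Joint ranges: [-3.07, 3.07], [-1.43, 2.12], [-1.02, 1.25], [-3.03, 1.67], [-3.05, -0], [-3.03, 3.03]. Speed limits (rad/s): [2.39, 2.39, 3.01, 3.14, 3.14, 3.14].

## Interface

Orientations are given as a unit quaternion [x, y, z, w].
In Python, from plant import bot gives the robot as it stands. Calls block until the motion is done:
- bot.move_ptp(position, orientation): joint-space move of the TCP to a pose.
- bot.line_to(position, velocity=150, ori=None): straight line of the TCP; ori=None keeps the orientation; velocity is the mean speed in mm/s.
- bot.move_joints(angles): joint-space move.
- bot.move_gripper(opening, force=None): finger opening in mm; force is the grip in N (None keeps the last); returns when the fingers have stopped.
- bot.pause(seconds).
- bot.solve_ik(position, orientation): joint angles nearest the present ones, or None.
- bot.read_state(): the state.
- bot.camera(name): name is "scene" or "side" or "wrist"; returns the picture (384x512x3 uint8, red, green, blue); there is no depth.
- bot.get_calibration(name): a dict with "fx", "fy", "cx", "cy" (pixels), "view" (4x4, takes a point from world to camera coordinates); the wrist camera has in their place "T_tool_cam" (4x4, takes a point from camera to tool coordinates, whose origin is the TCP and whose axes are the flange's). Camera axes: x right, y up, looking along -z (the intrinsics and any distortion apply to the point x, -y, -z); pixel columns grow to the right and rows downward; lengths in mm; the calibration is good to about 2 mm. A picture is of the moment at which its call begins: read the wrist's pose just before it. get_calibration takes no time and is no camera call.
A pose or a line that the arm cannot do raises bot.Unreachable and nothing moves.
- bot.close_job(): hands the job in; it is judged then, once.
The state is a dict: "t": time; "joint_pos": joint angles; "qvel": joint speeds; "tau": joint torques, N m; "tcp_pos": TCP position; "eef_rot": TCP orientation; "contact_force": force on the tool from outside, world axes, zero at the start; "moment": the same for the moment, N m; "width": finger opening in mm; "finger_force": force on a finger pad.
Only numpy, scipy, OpenCV 4.12 (cv2) and the standard library are available. Lean on these libraries where they do the work, as an engineer would, in place of code of your own. Each camera call takes 0.05 s, during which the arm holds its last target. There are 200 camera calls.

## Working session

There is one attempt and no reset: what is moved stays moved. The work goes in short steps, each a Python script; the robot and the scene stay as the last script left them, time stands still between calls to the robot, and variables do not carry over. Pictures are saved under pics/ and viewed, at most 10 in all, crops included, and the job is handed in when it is done.

```bash
ls; mkdir -p pics; python3 - <<'E'
from plant import bot
import cv2,numpy as np
for n in ["scene","side","wrist"]:
    cv2.imwrite(f"pics/{n}0.png",bot.camera(n)[:,:,::-1])
    c=bot.get_calibration(n); print(n,{k:np.round(v,3).tolist() for k,v in c.items()})
s=bot.read_state();print(s)
E
```

```text
pics
scene {'fx': 348.526, 'fy': 348.526, 'cx': 256.645, 'cy': 190.243, 'view': [[-0.376, 0.927, 0.004, 87.261], [-0.63, -0.259, 0.733, 293.72], [0.68, 0.273, 0.681, -1498.324], [0.0, 0.0, 0.0, 1.0]]}
side {'fx': 383.595, 'fy': 383.595, 'cx': 254.359, 'cy': 192.653, 'view': [[0.996, -0.093, 0.007, -531.722], [0.065, 0.744, 0.665, -162.999], [-0.067, -0.661, 0.747, -970.575], [0.0, 0.0, 0.0, 1.0]]}
wrist {'fx': 308.491, 'fy': 308.491, 'cx': 255.043, 'cy': 193.686, 'T_tool_cam': [[0.0, 0.954, 0.299, 82.383], [1.0, -0.0, 0.0, 2.013], [0.001, 0.299, -0.954, -157.023], [0.0, 0.0, 0.0, 1.0]]}
{'t': 0.15, 'joint_pos': array([ 2.88117330e-01,  3.59246781e-01,  1.12598487e-02, -2.59443056e-04,
       -1.22406584e+00, -2.88124233e-01]), 'qvel': array([-3.34371223e-04, -1.35352437e-03,  3.23032820e-03,  7.90982301e-04,
       -3.05962614e-04,  7.25050763e-05]), 'tau': array([ 1.39394037e-04, -5.83274567e+01,  2.93289685e+01,  7.00122759e+00,
        8.75052094e-03, -9.76538854e-05]), 'tcp_pos': array([ 6.74635947e+02, -1.20184216e-02,  2.25817104e+02]), 'eef_rot': array([-7.07072970e-01,  7.07140301e-01,  4.06885055e-04, -4.93949833e-04]), 'contact_force': array([0.36962746, 0.82075529, 1.05890476]), 'moment': array([-0.04058921,  0.00820624, -0.00214562]), 'finger_force': 0.0, 'width': 87.47798972757748}
```

View pics/scene0.png

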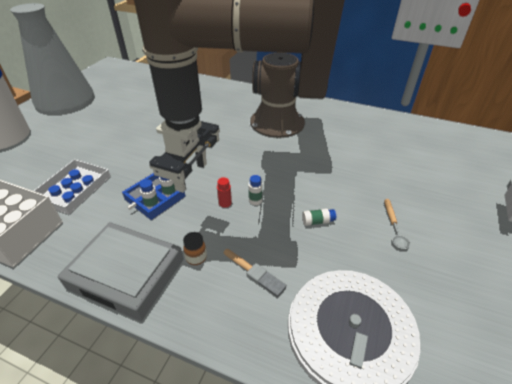

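View pics/side0.png

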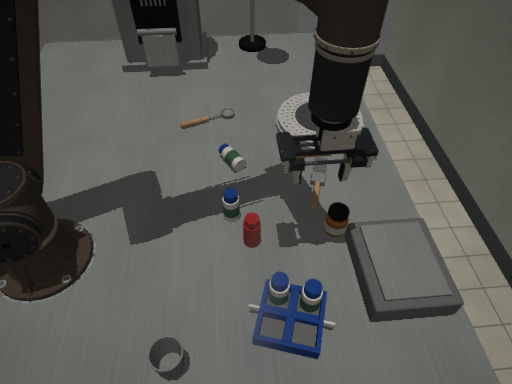

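View pics/wrist0.png

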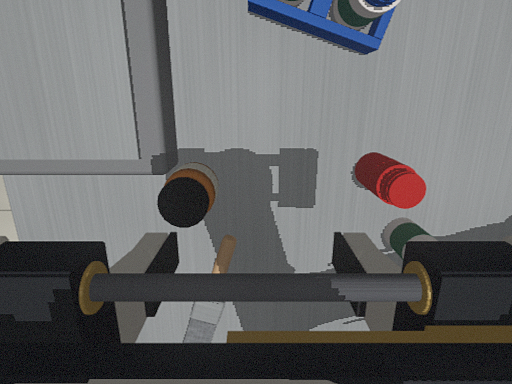

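Scene picture: the crate is at (153,194) with packed bottles at (148,195) and (167,183). Candidates:
- **Standing bottle:** white with blue cap at scene (256,190) / side (231,204). This one matches the description.
- **Red look-alike:** scene (224,193) / side (252,230). Leave it.
- **Packed bottles:** side (280,287) and (313,293). Leave them.
- **Blue caps in the grey tray:** scene (75,187). Not part of the job.
- **Fallen bottle:** scene (319,217) / side (232,157), cap at the upper-left in the side view.

Jar, brush, scoop and cup are located in the same views.

```bash
cat > h.py <<'E'
from plant import bot
import cv2,numpy as np
from scipy.spatial.transform import Rotation as R
def cam(n,s=None):
    c=bot.get_calibration(n)
    if n=="wrist":
        T=np.eye(4);T[:3,:3]=R.from_quat(s["eef_rot"]).as_matrix();T[:3,3]=s["tcp_pos"];P=T@c["T_tool_cam"]
    else: P=np.linalg.inv(c["view"])
    return c,P
def ray(C,uv):
    c,P=C;d=np.array([(uv[0]-c["cx"])/c["fx"],-(uv[1]-c["cy"])/c["fy"],-1]);d=P[:3,:3]@d
    return P[:3,3],d/np.linalg.norm(d)
def onz(C,uv,z):
    o,d=ray(C,uv);return o+d*(z-o[2])/d[2]
def tri(*rs):
    A=sum(np.eye(3)-np.outer(d,d) for o,d in rs);b=sum((np.eye(3)-np.outer(d,d))@o for o,d in rs)
    p=np.linalg.solve(A,b);return p,max(np.linalg.norm(np.cross(p-o,d)) for o,d in rs)
def proj(C,p):
    c,P=C;q=np.linalg.inv(P)@np.append(p,1);return np.array([c["cx"]+c["fx"]*q[0]/-q[2],c["cy"]-c["fy"]*q[1]/-q[2]])
def blue(im,lo=(112,150,60)):
    h=cv2.cvtColor(im,cv2.COLOR_RGB2HSV);return cv2.inRange(h,lo,(130,255,255))
def comps(m,a=15):
    n,l,s,c=cv2.connectedComponentsWithStats(m);return [(np.round(c[i],1).tolist(),s[i].tolist()) for i in range(1,n) if s[i,4]>=a],l
E
python3 - <<'E'
from h import *
S=cam("scene");D=cam("side")
for n in("scene","side"):
    im=cv2.imread(f"pics/{n}0.png")[:,:,::-1]; print(n,comps(blue(im))[0])
t=lambda a,b:print(tri(ray(S,a),ray(D,b)))
t((256,181),(230.5,195)) # standing cap
t((333,215.5),(224,149)) # fallen cap
t((224,183),(251.5,220)) #red
for p in [(265,283),(328,293),(320,355),(252,345)]: print(onz(D,p,36))
for nm,p,z in[("jar",(337,213),80),("cup",(166,352),75),("brush",(317,192),10),("fallenbase",(239,164),22),("packedA",(280,282),115),("packedB",(313,289),115)]: print(nm,onz(D,p,z))
s=cv2.resize(cv2.imread("pics/side0.png")[130:260,180:310],None,fx=4,fy=4,interpolation=2); cv2.imwrite("pics/crop.png",s)
E
```

```text
scene []
side [([280.1, 275.3], [278, 273, 6, 6, 22])]
(array([478.72153861,  96.37951975,  82.73271889]), np.float64(1.364967151103995))
(array([469.01995788, 348.76497898,  18.50068955]), np.float64(0.8198547160258681))
(array([526.16903623,   8.5141134 ,  83.82289709]), np.float64(1.2957498947575121))
[ 545.32015023 -141.28516852   36.        ]
[ 685.0449105  -179.03212899   36.        ]
[ 638.68813098 -312.27769524   36.        ]
[ 502.80309892 -279.74974073   36.        ]
jar [744.54622436  13.54498958  80.        ]
cup [ 334.22897747 -292.17389742   75.        ]
brush [729.99947621 148.97015967  10.        ]
fallenbase [512.28863375 271.94173932  22.        ]
packedA [ 569.85956924 -184.06548588  115.        ]
packedB [ 635.46723888 -206.00754868  115.        ]
```

View pics/crop.png

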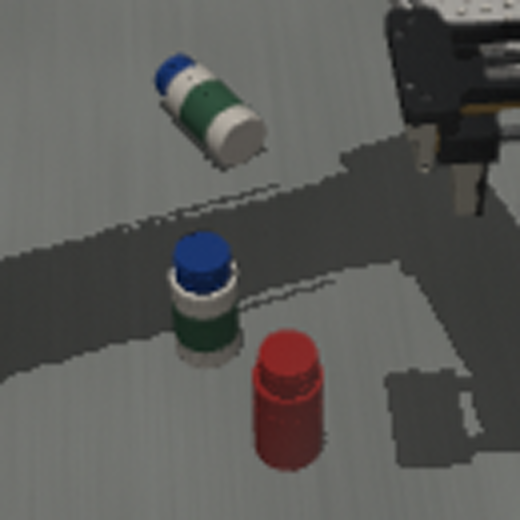

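The crop confirms it: white, green-banded, blue-capped bottles standing and fallen, with the red one separate at the lower right. Next I'll refine with the wrist camera.

```bash
python3 - <<'E'
from h import *
import pickle
q=[-.70710678,.70710678,0,0]
sts=[]
for i,p in enumerate([[500,330,330],[595,-150,300]]):
    bot.move_ptp(p,q); bot.pause(.3); s=bot.read_state(); im=bot.camera("wrist"); cv2.imwrite(f"pics/w{i}.png",im[:,:,::-1]); sts.append(s)
    print(s["t"],s["tcp_pos"],s["contact_force"]); print(comps(blue(im,(105,120,40)),60)[0])
pickle.dump(sts,open("sts.pkl","wb"))
a=[cv2.imread(f"pics/w{i}.png") for i in (0,1)]; cv2.imwrite("pics/w01.png",cv2.resize(np.vstack([x[:300] for x in a]),None,fx=1,fy=1))
E
```

```text
1.8917 [500.39359019 329.44630917 329.72386272] [0.52475216 0.13385639 0.42957736]
[([275.7, 162.8], [263, 151, 25, 22, 301])]
4.025 [ 595.1487259  -149.3964653   300.02677296] [-0.22309894 -0.44752277 -0.48776171]
[([255.5, 108.3], [192, 33, 135, 140, 7358]), ([334.3, 323.2], [322, 314, 27, 17, 357])]
```

View pics/w01.png

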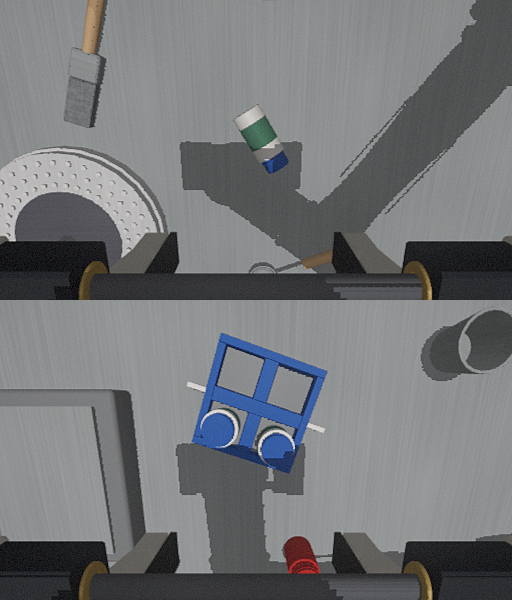

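View 0 shows the fallen bottle with its base at (249,112) and cap end at (278,167). View 1 shows the crate (outer top corners about (221,33), (326,72), (192,142)) with its empty cells at the top, away from the packed caps.

```bash
python3 - <<'E'
from h import *
import pickle
sts=pickle.load(open("sts.pkl","rb"))
q=[-.70710678,.70710678,0,0]
C=cam("wrist",sts[1]); im=cv2.imread("pics/w1.png")[:,:,::-1]
n,l,st,c=cv2.connectedComponentsWithStats(blue(im,(105,120,40))); m=(l==1+np.argmax(st[1:,4])).astype(np.uint8)
cn=max(cv2.findContours(m,0,2)[0],key=cv2.contourArea); r=cv2.minAreaRect(cn); print(r)
P=np.array([onz(C,b,36)[:2] for b in cv2.boxPoints(r)]); print(P.round(1),P.mean(0),[np.linalg.norm(P[i]-P[i-1]).round(1) for i in range(4)])
ap=cv2.approxPolyDP(cn,5,True)[:,0]; print([(a.tolist(),onz(C,a,36)[:2].round(1).tolist()) for a in ap])
# holes gray floors
cs,h=cv2.findContours(m,cv2.RETR_CCOMP,2)
for k,hh in zip(cs,h[0]):
    if hh[3]>=0 and cv2.contourArea(k)>300: rr=cv2.minAreaRect(k);print("hole",rr,onz(C,rr[0],36)[:2].round(1),onz(C,rr[0],20)[:2].round(1))
C=cam("wrist",sts[0]); im=cv2.imread("pics/w0.png")[:,:,::-1]
hsv=cv2.cvtColor(im,cv2.COLOR_RGB2HSV); g=cv2.inRange(hsv,(45,70,30),(95,255,255)); b=blue(im,(105,120,40))
m=g|b; m|=cv2.inRange(hsv,(0,0,165),(180,60,255)); m[:90]=0;m[190:]=0;m[:,:225]=0;m[:,295:]=0
cn=max(cv2.findContours(cv2.morphologyEx(m,3,np.ones((5,5))),0,2)[0],key=cv2.contourArea); r=cv2.minAreaRect(cn); print("fallen",r)
print(np.array([onz(C,p,22)[:2] for p in cv2.boxPoints(r)]).round(1),onz(C,r[0],22).round(1))
for mm in(g,b):
    for c_ in comps(mm,60)[0]: print(c_,onz(C,c_[0],25)[:2].round(1))
bot.move_ptp([480,170,300],q);bot.pause(.3);s=bot.read_state();im=bot.camera("wrist");cv2.imwrite("pics/w2.png",im[:,:,::-1]);C=cam("wrist",s)
for c_ in comps(blue(im,(105,120,40)),60)[0]: print(c_,onz(C,c_[0],96)[:2].round(1))
print(s["t"])
E
```

```text
((254.62408447265625, 104.40876770019531), (112.00628662109375, 112.60433197021484), 19.98310661315918)
[[ 691.3 -178.4]
 [ 635.1 -307.5]
 [ 502.7 -263.8]
 [ 547.  -125.2]] [ 593.99946543 -218.72089613] [np.float64(153.8), np.float64(140.8), np.float64(139.4), np.float64(145.5)]
[([221, 33], [635.4, -306.8]), ([192, 141], [679.0, -174.6]), ([289, 172], [545.8, -131.6]), ([326, 71], [503.3, -263.4])]
hole ((274.365234375, 143.22259521484375), (44.741458892822266, 44.741458892822266), 19.09349250793457) [ 567.1 -171.7] [ 566.1 -169.5]
hole ((221.65000915527344, 125.55000305175781), (43.955657958984375, 45.53679656982422), 18.43494987487793) [ 638.1 -195.2] [ 639.8 -193.8]
hole ((289.07904052734375, 89.70267486572266), (39.028541564941406, 41.388187408447266), 19.29004669189453) [ 549.4 -240.8] [ 547.8 -241.1]
hole ((239.6000213623047, 71.69999694824219), (42.058292388916016, 43.32320022583008), 18.43494987487793) [ 613.1 -262.4] [ 613.9 -263.6]
fallen ((256.66156005859375, 130.90769958496094), (45.14863967895508, 28.77605438232422), 60.2551155090332)
[[530.8 277. ]
 [494.2 256.9]
 [460.5 313.5]
 [498.  335.2]] [496.1 295.   22. ]
([258.6, 133.8], [241, 116, 36, 35, 686]) [493.2 298.9]
([275.7, 162.8], [263, 151, 25, 22, 301]) [467.1 342.5]
([257.3, 102.0], [242, 86, 32, 33, 830]) [475.8  92.4]
([264.4, 266.8], [252, 256, 22, 18, 204]) [466.2 301.6]
5.6583
```

```bash
cat >> h.py <<'E'
def ori(d,y):
    d=np.array(d,float);d/=np.linalg.norm(d);y=np.array(y,float);y-=d*(y@d);y/=np.linalg.norm(y)
    return R.from_matrix(np.c_[np.cross(y,d),y,d]).as_quat()
def dirv(az,th):  # horizontal azimuth deg of pointing, tilt from vertical
    a,t=np.radians(az),np.radians(th);return np.array([np.cos(a)*np.sin(t),np.sin(a)*np.sin(t),-np.cos(t)])
def hor(az):
    a=np.radians(az);return np.array([np.cos(a),np.sin(a),0])
E
python3 - <<'E'
from h import *
q=[.70710678,.70710678,0,0]
ik=lambda p,o:(lambda j:None if j is None else np.round(j,2).tolist())(bot.solve_ik(list(p),list(o)))
far=np.array([613.4,-263.1,0]);near=np.array([547,-241.3,0]);st=np.array([477,94,0]);fa=np.array([490,303,22.])
for th in(0,25):
  for az in (72,45,20,-18,-45):
    for sg in(1,-1):
        d=dirv(az,th);o=ori(d,sg*hor(az+90))
        print("st",th,az,sg,ik(st+[0,0,62]+19*d,o),ik(far+[0,0,82]+19*d,o),ik(far+[0,0,150]+19*d,o))
for th in(40,50,60,75):
  for sg in(1,-1):
    d=dirv(-59.5,90-th);print("pick",th,sg,ik(fa+15*d,ori(d,sg*hor(30.5))))
    for az in(72,45,27,0,-18):
        d=dirv(az,th);print("  pl",az,ik(near+[0,0,72]+15*d,ori(d,sg*hor(az+90))),ik(near+[0,0,150]+15*d,ori(d,sg*hor(az+90))))
bot.move_ptp([600,-280,300],q);bot.pause(.3);s=bot.read_state();im=bot.camera("wrist");cv2.imwrite("pics/w3.png",im[:,:,::-1]);C=cam("wrist",s);print(s["t"],s["joint_pos"].round(2))
n,l,x,c=cv2.connectedComponentsWithStats(blue(im,(105,120,40))); m=(l==1+np.argmax(x[1:,4])).astype(np.uint8)
cn=max(cv2.findContours(m,0,2)[0],key=cv2.contourArea)
print([(a.tolist(),onz(C,a,36)[:2].round(1).tolist()) for a in cv2.approxPolyDP(cn,5,True)[:,0]])
cs,h=cv2.findContours(m,cv2.RETR_CCOMP,2)
for k,hh in zip(cs,h[0]):
    if hh[3]>=0 and cv2.contourArea(k)>300: rr=cv2.minAreaRect(k);print("hole",onz(C,rr[0],36)[:2].round(1))
E
```

```text
st 0 72 1 [0.6, 0.26, -0.63, 0.0, -0.68, -0.91] [-0.11, 0.48, -0.2, 0.0, -0.89, -0.2] [-0.11, 0.42, -0.13, 0.0, -1.03, -0.2]
st 0 72 -1 [0.6, 0.26, -0.63, 0.0, -0.68, 2.23] [-0.11, 0.48, -0.2, 0.0, -0.89, 2.94] [-0.11, 0.42, -0.13, 0.0, -1.03, 2.94]
st 0 45 1 [0.6, 0.26, -0.63, 0.0, -0.68, -1.39] [-0.11, 0.48, -0.2, 0.0, -0.89, -0.67] [-0.11, 0.42, -0.13, 0.0, -1.03, -0.67]
st 0 45 -1 [0.6, 0.26, -0.63, 0.0, -0.68, 1.76] [-0.11, 0.48, -0.2, 0.0, -0.89, 2.47] [-0.11, 0.42, -0.13, 0.0, -1.03, 2.47]
st 0 20 1 [0.6, 0.26, -0.63, 0.0, -0.68, -1.82] [-0.11, 0.48, -0.2, 0.0, -0.89, -1.11] [-0.11, 0.42, -0.13, 0.0, -1.03, -1.11]
st 0 20 -1 [0.6, 0.26, -0.63, 0.0, -0.68, 1.32] [-0.11, 0.48, -0.2, 0.0, -0.89, 2.03] [-0.11, 0.42, -0.13, 0.0, -1.03, 2.03]
st 0 -18 1 [0.6, 0.26, -0.63, -0.0, -0.68, -2.49] [-0.11, 0.48, -0.2, 0.0, -0.89, -1.77] [-0.11, 0.42, -0.13, 0.0, -1.03, -1.77]
st 0 -18 -1 [0.6, 0.26, -0.63, 0.0, -0.68, 0.66] [-0.11, 0.48, -0.2, 0.0, -0.89, 1.37] [-0.11, 0.42, -0.13, 0.0, -1.03, 1.37]
st 0 -45 1 [0.6, 0.26, -0.63, 0.0, -0.68, -2.96] [-0.11, 0.48, -0.2, 0.0, -0.89, -2.24] [-0
[... 4293 characters left out ...]
 pl 72 [-0.79, 0.87, 0.19, -1.06, -1.76, -2.35] [-0.79, 0.76, 0.2, -1.08, -1.81, -2.45]
  pl 45 [-0.93, 0.75, -0.11, -1.29, -1.46, -2.27] [-0.93, 0.62, -0.11, -1.28, -1.5, -2.4]
  pl 27 [-1.01, 0.69, -0.33, -1.5, -1.3, -2.14] [-1.0, 0.53, -0.33, -1.47, -1.31, -2.31]
  pl 0 [-1.13, 0.71, -0.68, -1.96, -1.24, -1.74] [-1.09, 0.45, -0.66, -1.9, -1.12, -2.02]
  pl -18 [-1.13, 0.9, -0.96, -2.36, -1.51, -1.37] [-1.11, 0.52, -0.93, -2.32, -1.23, -1.66]
7.9667 [-0.14  0.3   0.1   0.   -1.36 -3.  ]
[([214, 38], [547.6, -130.0]), ([186, 146], [504.2, -263.4]), ([281, 177], [635.0, -306.8]), ([318, 76], [678.8, -173.7])]
hole [ 613.1 -260.5]
hole [ 549.3 -238.4]
hole [ 638.1 -195.4]
hole [ 566.9 -171.7]
```

```bash
cat >> h.py <<'E'
cx,cy=hor(71.8),hor(161.8)
C0=np.array([591.3,-218.7,0]);near=C0-35*cx+35*cy;far=C0-35*cx-35*cy
def L(p,v=150,o=None): bot.line_to([float(a) for a in p],velocity=v,ori=None if o is None else list(o))
def lower(cell,h,off,z0=44,z1=9,thr=3.0,step=0.8):
    """lower the held bottle until felt; off = TCP minus grasp axis point"""
    L(cell+[0,0,z0+h]+off,60); bot.pause(.3)
    f0=np.mean([(bot.pause(.03),bot.read_state()["contact_force"])[1] for _ in range(6)],0); z=z0; hist=[]
    while z>z1:
        z-=step; L(cell+[0,0,z+h]+off,15)
        f=bot.read_state()["contact_force"]-f0; hist.append((round(z,1),f.round(1).tolist()))
        if np.linalg.norm(f)>thr:
            bot.pause(.06); f=bot.read_state()["contact_force"]-f0; hist.append((round(z,1),f.round(1).tolist()))
            if np.linalg.norm(f)>thr: break
    print(hist[-6:],bot.read_state()["tcp_pos"]-off-[0,0,h]); return z
E
python3 - <<'E'
from h import *
h=66;d=dirv(71.8,12);o=ori(d,hor(161.8));off=19*d;st=np.array([476.5,93,0])
bot.move_ptp(list(st+[0,0,h+80]+off),list(o)); L(st+[0,0,h]+off,100)
bot.move_gripper(40,25);bot.pause(.2);s=bot.read_state();print(s["t"],s["width"],s["finger_force"],s["contact_force"])
L(st+[0,0,h+150]+off,120);bot.pause(.2);s=bot.read_state();print(s["t"],s["width"],s["finger_force"],s["contact_force"])
bot.move_ptp(list(far+[0,0,h+150]+off),list(o));bot.pause(.2)
print(bot.read_state()["t"]);a=[bot.camera("scene"),bot.camera("side")]
cv2.imwrite("pics/held.png",np.hstack([a[0][100:260,80:330],a[1][180:384,180:380][:160]])[:,:,::-1].repeat(1,0))
E
```

```text
11.9583 43.87818454983537 24.978810846805573 [ 0.98148804 -0.61675446  0.78199606]
13.5583 43.26777093543412 24.97565120458603 [-0.27083578  1.03824038 -0.76178702]
15.1833
```

View pics/held.png

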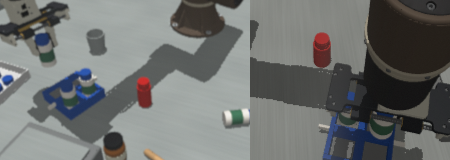

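The picture shows the bottle held upright by the gripper at (45,50) in the crop, above the crate. The red look-alike is untouched. Now lower it by feel.

```bash
python3 - <<'E'
from h import *
h=66;d=dirv(71.8,12);off=19*d
z=lower(far,h,off); print("z",z,bot.read_state()["t"])
E
```

```text
[(26.4, [-0.5, -0.7, 0.3]), (25.6, [0.1, 0.2, 0.1]), (24.8, [-0.2, 0.1, -0.3]), (24.0, [-0.3, -0.6, 0.2]), (23.2, [-1.2, 0.0, 4.4]), (23.2, [-1.6, 1.0, 6.3])] [ 613.71238727 -262.91871667   23.76053709]
z 23.200000000000035 24.2583
```

It came to rest on the floor at about 23.5 mm, below the wall tops, with nearly pure vertical force. Release it and go for the fallen one, with a fresh wrist look to be sure it hasn't moved.

```bash
python3 - <<'E'
from h import *
bot.move_gripper(70);bot.pause(.1);d=dirv(71.8,12)
p=bot.read_state()["tcp_pos"];L(p-110*d,150)
q=[-.70710678,.70710678,0,0]
bot.move_ptp([500,370,280],q);bot.move_gripper(88);bot.pause(.2);s=bot.read_state();im=bot.camera("wrist");cv2.imwrite("pics/w5.png",im[:,:,::-1]);C=cam("wrist",s);print(s["t"])
sd=bot.camera("side");cv2.imwrite("pics/side5.png",sd[:,:,::-1])
hsv=cv2.cvtColor(im,cv2.COLOR_RGB2HSV);g=cv2.inRange(hsv,(45,70,30),(95,255,255));b=blue(im,(105,120,40))
for mm in(g,b):
    for c in comps(mm,100)[0]: print(c,onz(C,c[0],24)[:2].round(1))
w=cv2.inRange(hsv,(0,0,160),(180,60,255));print("white",[(c,onz(C,c[0],24)[:2].round(1)) for c in comps(w,80)[0]])
cv2.imwrite("pics/chk.png",np.vstack([im[:250],sd[200:384]])[:,:,::-1])
E
```

```text
29.075
([258.3, 105.6], [237, 85, 42, 42, 948]) [494.  298.3]
([278.0, 139.8], [263, 126, 30, 26, 413]) [467.6 342. ]
white [(([247.4, 85.5], [232, 72, 32, 29, 464]), array([507.9, 273.8])), (([270.5, 125.1], [254, 111, 33, 28, 463]), array([477.9, 322.9])), (([78.5, 178.8], [0, 123, 153, 144, 8037]), array([742.3, 395.7]))]
```

View pics/chk.png

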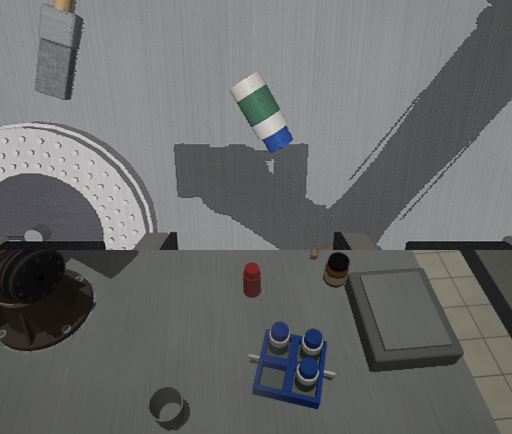

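The wrist part shows the fallen bottle, base (247,80) and cap (278,140), unmoved. The side part shows the first bottle standing in the far empty cell at (308,372). Pick up the fallen one.

```bash
python3 - <<'E'
from h import *
h=55;fa=np.array([482.9,316.2,22.]);az=300.6
d=dirv(az,30);o=ori(d,hor(az+90));g=15*d
bot.move_ptp(list(fa+g-110*d),list(o));L(fa+g,100)
bot.move_gripper(40,25);bot.pause(.2);s=bot.read_state();print(s["t"],s["width"],s["finger_force"],s["contact_force"])
L(fa+g+[0,0,160],120);bot.pause(.1);s=bot.read_state();print(s["t"],s["width"],s["joint_pos"].round(2))
paz=26.8;d=dirv(paz,60);o=ori(d,-hor(paz+90));g=15*d
a=near-80*cx+60*cy
for p in(near+[0,0,h+140]+g,near+[0,0,h+44]+g,near+[0,0,h+12]+g): j=bot.solve_ik(list(p),list(o));print(None if j is None else np.round(j,2))
E
```

```text
34.0167 43.61277525334624 24.989161491394043 [-0.17293971  0.0681663  -0.38148209]
35.6 43.52513181812757 [ 1.16  0.34 -0.45  0.46 -1.15  2.24]
[-0.82  0.28 -0.28 -1.23 -1.08 -2.74]
[-0.86  0.46 -0.32 -1.33 -1.05 -2.49]
[-0.88  0.52 -0.33 -1.36 -1.04 -2.41]
```

```bash
python3 - <<'E'
from h import *
h=55;paz=26.8;d=dirv(paz,60);o=ori(d,-hor(paz+90));g=15*d
bot.move_ptp([520,60,330],[-.70710678,.70710678,0,0]);print(bot.read_state()["joint_pos"].round(2))
bot.move_ptp(list(near+[0,0,h+140]+g),list(o));bot.pause(.2);s=bot.read_state();print(s["t"],s["width"],s["joint_pos"].round(2))
a=[bot.camera("scene"),bot.camera("side")]
cv2.imwrite("pics/held2.png",np.hstack([cv2.resize(a[0][100:260,80:280],None,fx=2,fy=2),cv2.resize(a[1][200:360,180:380],None,fx=2,fy=2)])[:,:,::-1])
E
```

```text
[ 0.49  0.05 -0.14  0.   -1.37 -0.49]
40.0667 43.16427832168479 [-0.82  0.28 -0.28 -1.23 -1.08 -2.74]
```

View pics/held2.png

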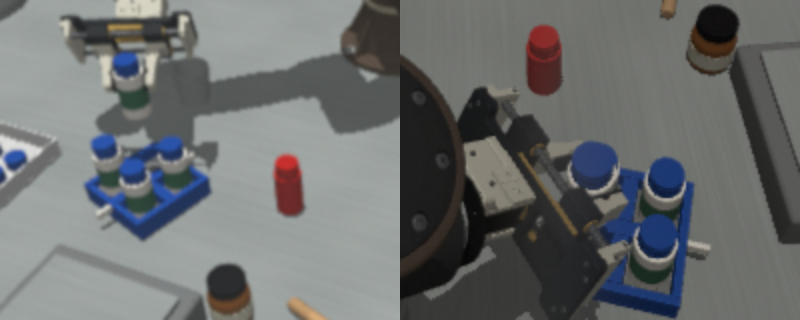

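The scene half shows the bottle held cap up at (130,85) over the free cell, fingers clear of the neighbours. I'll check the cap position against the expected one while lowering.

```bash
python3 - <<'E'
from h import *
h=55;d=dirv(26.8,60);g=15*d
p,e=tri(ray(cam("scene"),(142.5,130)),ray(cam("side"),(277.5,284)));print("cap",p.round(1),e,"expected",(near+[0,0,140+92]).round(1))
if np.linalg.norm((p-near)[:2])<14:
    z=lower(near,h,g,z0=46); print("z",z,bot.read_state()["t"])
E
```

```text
cap [ 547.5 -244.   226. ] 3.8943133258122207 expected [ 547.1 -241.   232. ]
[(18.8, [-0.1, 0.5, -0.8]), (18.0, [0.0, -0.1, -0.7]), (17.2, [-0.4, 0.4, -0.4]), (16.4, [0.0, 0.4, -1.1]), (15.6, [-0.9, 0.1, 3.1]), (15.6, [-0.1, -0.1, 5.0])] [ 547.29041421 -241.04527849   16.02537048]
z 15.600000000000033 51.9417
```

```bash
python3 - <<'E'
from h import *
d=dirv(26.8,60)
bot.move_gripper(62);bot.pause(.15);p=bot.read_state()["tcp_pos"];L(p-90*d,100);p=bot.read_state()["tcp_pos"];L(p+[0,0,120],200)
bot.move_ptp([595,-120,300],[-.70710678,.70710678,0,0]);bot.pause(.2)
s=bot.read_state();im=bot.camera("wrist");C=cam("wrist",s);print(s["t"],near.round(1),far.round(1))
sd=bot.camera("side")
for n,p,z in(("near",near,16+96),("far",far,23.5+96)):
    u=proj(C,p+[0,0,z]);m=blue(im,(105,120,40));k=np.zeros_like(m);cv2.circle(k,tuple(int(x) for x in u),9,255,-1);print(n,u.round(1))
cv2.imwrite("pics/fin.png",np.hstack([cv2.resize(im[:200,120:420],None,fx=1.4,fy=1.4),cv2.resize(sd[220:360,200:350],(300,280))])[:,:,::-1])
E
```

```text
56.9333 [ 547.1 -241.     0. ] [ 613.6 -262.9    0. ]
near [299.4  58. ]
far [233.9  33.1]
```

View pics/fin.png

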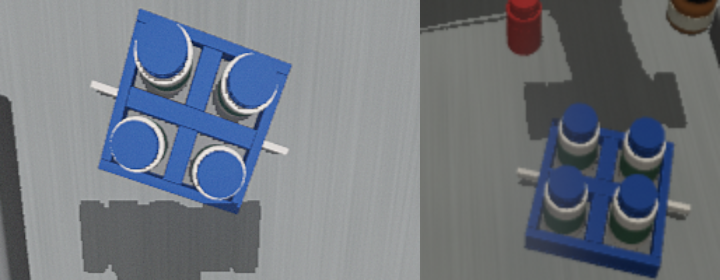

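All four bottles stand upright in their cells. The two placed caps appear at (250,81) and (163,47) in the crop, within about 2 px of the predicted positions. Handing in.

```bash
python3 -c "
from plant import bot
print(bot.close_job())"
```

```text
the job is handed in; nothing more can be done
None
```

Both bottles are in the two empty crate cells, standing upright with caps up, each lowered until it touched its floor and then released. The job was handed in after about 57 s of the 72 s allowed, and the hand-in call returned no verdict.

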